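Turn the cedar shoe board grooved side up

TASK

The cedar board on the shoe rack's deck lies with its grooved draining face down. Slide it flat out over the deck's front edge until you can get under it, then turn it over and lay it back, lowering it gently without letting it drop or slap down, so that it lies flat, grooved side up, wholly on the deck and square with its front edge. Leave the tin, the shoe tree and the open drawer as they are.

Things in the scene. Friction and masses are not known exactly. Their poses are not given: they have to be found in the camera images.
- board: Flat cedar board, 130 mm (its x) by 150 mm (its y) by 8 mm thick, 50 to 105 g, edges rounded 1 mm. Origin at its very centre, at mid-thickness. Its z axis points out of the plain face (up at the start); nine narrow dark grooves run along its x on the other face. Starts flat on the deck near the front edge, its x within 0.25 rad of the rack's x. Wood on laminate: friction about 0.5 to 0.7.
- rack: Low white shoe rack on a white laminate base, fixed on the bench; screw feet lift it 0 to 35 mm. Origin 140 mm straight below the deck's top front edge; x points into the deck (away from the robot), y along the front edge, z up. The deck's flat top is level and spans x = 0 to 275 mm, y = -500 to 400 mm; its front edge at x = 0 is straight and free. End frames at y = -483 and 383 mm, to 112 mm above the deck.
- drawer (a joint): Shallow drawer under the left part of the deck, to the side of the board: m, 0 shut, growing as it slides out towards the robot (to 0.19). Starts 0.08 to 0.15 open. Its front reaches up to 20 mm below the deck's top. Slides at about 3 N. Leave it as it is.
- tin: Round aluminium tin with a dented lid, 80 mm across and 30 mm high, origin at the centre of its underside, standing on the deck on one side of the board. Leave it.
- tree: Cedar half-shoe tree, about 170 mm long (along its x, from -79 to +90 mm), 68 mm wide and 44 mm high, origin on its underside, lying on the deck on the other side of the board. Leave it.
- deck_edge (a point): Point on the top front edge of the deck, 140 mm straight above the rack's origin, same axes. Under this edge the deck panel is 18 mm thick; below it, for y = -498 to 57 mm, is only a plain upright panel, its face 2 mm behind the edge, with clear space in front of it down to the bench. The drawer is at y = 68 to 385 mm.
- heel_rail (a point): Point on the axis of the white heel rail, a round bar 16 mm thick that runs the whole length of the rack along its y, 255 mm behind the front edge and 50 mm above the deck's top. Same axes as the rack.
- drawer_knob (a point): Outer end of the drawer's turned wooden knob, 32 mm across, which stands 33 mm out from the drawer front, 64 mm below the deck's top; it moves with the drawer.
Not all that is in view belongs to the job. There is more than one size of the board; the job needs the middle-sized.

How it is judged:
By the outcome, as a careful person would: the job done as asked, in the order asked, and still so for the second after the job is handed in, with the robot touching nothing.
It also fails if it takes over 72 s, if anything falls off the work surface, if the arm or the gripper's body presses on something with over 40 N, if the wrist force passes 120 N, or if a joint passes its speed limit or range.

ROBOT

A 6-joint arm with a two-finger parallel gripper is mounted at the origin on the work surface. World frame = base frame: x ahead of the robot, y to its left, z up, the work surface at z = 0. Lengths are in m, angles in rad, forces in N, time in s.
With the tool pointing down it reaches from about 0.3 to 0.875 m from the base axis. Payload 6.4 kg.
Tool frame: the origin (TCP) lies between the finger pads; the fingertips stand 19 mm ahead of it and the grasp point (between the pads) is the TCP (ctrl.tips_ahead is the z of the fingertips in the tool frame, in m); z points along the fingers, y is the line along which they close (so a half turn about z gives the same grasp; the last joint's range is limited). The gripper opens to 85 mm and grips with 20 to 120 N. Pads are 22 mm wide; open, the fingers measure 114 mm over their backs; the gripper's body (76 mm by 85 mm) begins 54 mm behind the grasp point. The pads swing forward as they close: fully open they stand 13 mm farther back than shut.
Start: joints at [-1.548, 0.181, 1.607, -0, 1.354, -0.206], TCP at [0.13, -0.56, 0.25] pointing down, gripper open.
Joint ranges: [-2.99, 2.99], [-0.89, 2.07], [0.3, 2.58], [-1.14, 4.28], [0, 2.63], [-3.12, 3.12]. Speed limits (rad/s): [2.57, 2.57, 3.01, 3.14, 3.14, 3.14].

INTERFACE

Orientations are given as a unit quaternion [w, x, y, z].
In Python, from bench import readout, vision, ctrl gives the robot as it stands.
- The arm moves only by the tool play_rows, never from a script. Its arguments are lists of equal length, an entry for each row: "xyz": the shift along the tool's x, y, z in mm, a list of three; "rot": the turn, a rotation vector about the tool's x, y, z in rad, a list of three; "grip": the opening, from 0 (shut) to 1 (fully open). In form: {"xyz": [[x, y, z], ...], "rot": [[rx, ry, rz], ...], "grip": [grip, ...]}. A call has exactly 10 rows; each row is the pose to reach, as a shift and turn from the pose commanded when the call began, along the tool's axes at that moment; what a row does not reach only later rows make up. A row lasts 1/8 s, in which the tool goes at most 62.5 mm and 10.7 degrees, less where a joint would pass 70% of its speed; a pose out of reach is approached as far as the arm can. A call with a gripper value outside its range is refused whole. The fingers move at their own pace and stop on an object; the grip force is fixed at half the most. Time passes only in rows, so rows that repeat a pose let the fingers close, or fill a call up. It gives the time, the measured TCP pose, the force, the opening and the grip force at its end, in the units of the state.
- readout.get_obs(): the state, without advancing time (a new reading comes with each control period).
- vision.camera(name): name is "scene" or "side" or "wrist"; returns a dict with "color" (420x560x3 uint8, red, green, blue), "depth" (420x560 float32, m along the optical axis (not along the pixel's ray), 0 where there is no reading), "camera_matrix" (3x3 intrinsics, pixels), "k1" (the pictures are not rectified: a ray, as slopes to the right and down, at radius r is drawn at 1 + k1 r^2 times it, then the intrinsics apply), "extrinsics" (4x4, takes a point from camera to world coordinates); the wrist camera has in their place "hand_eye" (4x4, takes a point from camera to tool coordinates, whose origin is the TCP and whose axes are the flange's). Camera axes: x right, y down, z forward; pixel columns grow to the right and rows downward; lengths in m; the calibration is good to about 2 mm. A picture is of the moment at which its call begins: read the wrist's pose just before it.
- ctrl.hand_in(): hands the job in; it is judged then, once.
The state is a dict: "time_s": time; "q": joint angles; "dq": joint speeds; "joint_efforts": joint torques, N m; "eef_pos": TCP position; "eef_rot": TCP orientation; "wrist_force": force on the tool from outside, world axes, zero at the start; "torque": the same for the moment, N m; "opening": opening from 0.0 (shut) to 1.0 (fully open); "grasp_force": force on a finger pad.
Only numpy, scipy, OpenCV 4.12 (cv2) and the standard library are available. Lean on these libraries where they do the work, as an engineer would, in place of code of your own. Each camera call takes 0.05 s, during which the arm holds its last target. There are 200 camera calls.

## Working session

There is one attempt and no reset: what is moved stays moved. The work goes in short steps, Python scripts to look and compute and a tool call to move; the robot and the scene stay as the last step left them, time stands still between calls to the robot, and variables do not carry over. Pictures are saved under pics/ and viewed, at most 10 in all, crops included, and the job is handed in when it is done.

Besides the shell and the picture viewer there is one more tool, called after "Emit:" as name(argument=value, ...) on one line, values as JSON. play_rows: Moves the arm, as the interface text tells. Its arguments: {"type":"object","properties":{"xyz":{"type":"array","items":{"type":"array","items":{"type":"number"}}},"rot":{"type":"array","items":{"type":"array","items":{"type":"number"}}},"grip":{"type":"array","items":{"type":"number"}}},"required":["xyz","rot","grip"]}

```bash
ls; mkdir -p pics; cat > h.py <<'E'
import numpy as np, cv2
from bench import readout, vision, ctrl
from scipy.spatial.transform import Rotation as R
def snap(n):
    o=readout.get_obs(); c=vision.camera(n)
    if 'extrinsics' in c: T=np.array(c['extrinsics'])
    else:
        W=np.eye(4); q=o['eef_rot']; W[:3,:3]=R.from_quat([q[1],q[2],q[3],q[0]]).as_matrix(); W[:3,3]=o['eef_pos']; T=W@np.array(c['hand_eye'])
    c['T']=T; return c
def dist(c): return np.array([c['k1'],0,0,0,0],float)
def cloud(c):
    K=np.array(c['camera_matrix']);h,w=c['depth'].shape
    u,v=np.meshgrid(np.arange(w),np.arange(h))
    p=cv2.undistortPoints(np.stack([u,v],-1).reshape(-1,1,2).astype(float),K,dist(c)).reshape(h,w,2)
    P=np.dstack([p,np.ones((h,w))])*c['depth'][...,None]
    return P@c['T'][:3,:3].T+c['T'][:3,3]
def save(c,f,crop=None,s=1):
    im=c['color'][...,::-1]
    if crop: im=im[crop[1]:crop[3],crop[0]:crop[2]]
    cv2.imwrite('pics/'+f,cv2.resize(im,None,fx=s,fy=s,interpolation=cv2.INTER_CUBIC))
def tool():
    o=readout.get_obs(); q=o['eef_rot']; return np.array(o['eef_pos']),R.from_quat([q[1],q[2],q[3],q[0]]).as_matrix(),o
E
python3 - <<'E'
from h import *
print(readout.get_obs())
for n in('scene','side'):
    c=snap(n); save(c,n+'0.png',s=1.42); np.savez(n+'0.npz',P=cloud(c),col=c['color']); print(n,c['T'].round(3).tolist(),c['k1'])
E
```

```text
pics
{'time_s': 0.0, 'q': array([-1.54833091e+00,  1.81584995e-01,  1.60806364e+00, -3.09179798e-05,
        1.35377853e+00, -2.06301214e-01]), 'dq': array([-0.00140384,  0.00019991, -0.0006013 ,  0.00041023, -0.00047644,
       -0.00110384]), 'joint_efforts': array([-3.90144714e-04, -4.44885314e+01, -3.51336443e+01, -2.57871915e-05,
        9.14617383e-03, -3.61332425e-06]), 'eef_pos': array([ 0.13039131, -0.55946085,  0.24933252]), 'eef_rot': array([-9.14767915e-04,  9.93464559e-01,  1.14137327e-01,  6.91638433e-05]), 'wrist_force': array([ 0.51894276, -0.02164761, -0.12153663]), 'torque': array([ 0.01236419, -0.0515472 , -0.02796344]), 'grasp_force': 0.0, 'opening': 0.9994445029648051}
scene [[-0.748, 0.407, -0.524, 1.086], [0.663, 0.466, -0.586, 0.497], [0.005, -0.786, -0.619, 0.767], [0.0, 0.0, 0.0, 1.0]] -0.1222187993421717
side [[-0.999, -0.012, 0.044, 0.505], [-0.042, 0.637, -0.77, 0.695], [-0.019, -0.771, -0.637, 0.843], [0.0, 0.0, 0.0, 1.0]] -0.03571924035724642
```

View pics/scene0.png

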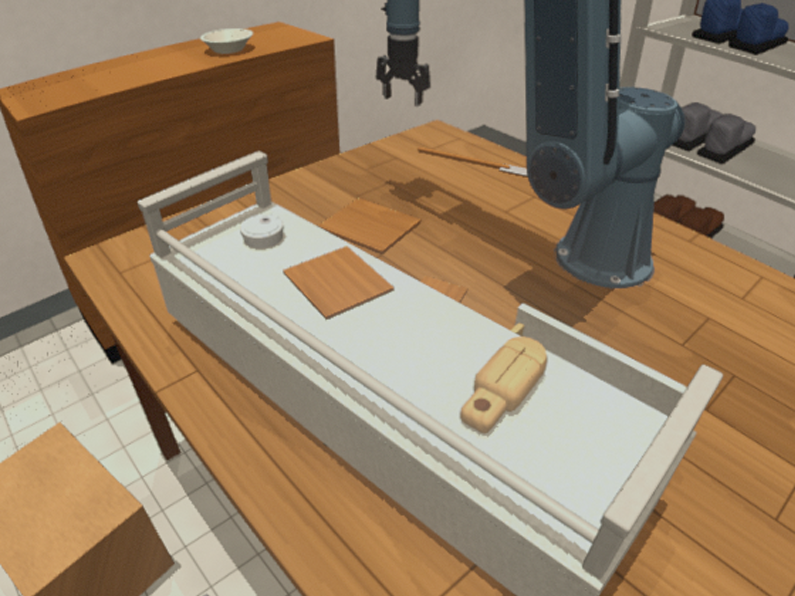

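View pics/side0.png

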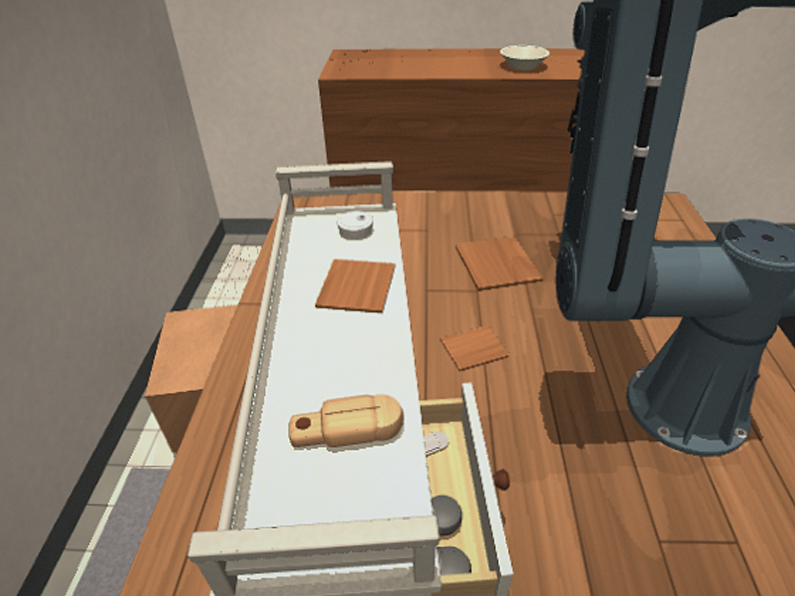

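Candidates (in the enlarged side view): board on the deck (357,285), plain slab on the bench (499,262), small slab on the bench (475,347). The one on the deck fits the description; I'll measure all three and check with a crop.

```bash
cat > m.py <<'E'
from h import *
def rects(c,f=None):
    P=cloud(c); col=c['color'].astype(int)
    hsv=cv2.cvtColor(c['color'],cv2.COLOR_RGB2HSV)
    return P,hsv
E
python3 - <<'E'
from h import *
c=snap('side'); P=cloud(c); hsv=cv2.cvtColor(c['color'],cv2.COLOR_RGB2HSV); col=c['color']
for (u,v) in [(251,200),(351,185),(334,244),(215,330-60),(250,158),(265,295)]:
    print((u,v),P[v,u].round(4),hsv[v,u])
# deck: white pts
dz=P[250:260,205:225,2]; z0=np.median(dz); print('deck z',z0,dz.std())
white=(hsv[...,1]<40)&(hsv[...,2]>150)&(abs(P[...,2]-z0)<.006)
q=P[white]; print(q.min(0),q.max(0))
# front edge: per y bin min x
pts=[]
for y in np.arange(q[:,1].min()+.03,q[:,1].max()-.03,.01):
    s=q[abs(q[:,1]-y)<.005]
    if len(s)>10: pts.append((np.percentile(s[:,0],1),y,np.percentile(s[:,0],99)))
print(np.array(pts).round(4).tolist())
def rect(m):
    m=cv2.morphologyEx(m.astype(np.uint8),cv2.MORPH_OPEN,np.ones((3,3)))
    n,l,st,ce=cv2.connectedComponentsWithStats(m)
    for i in range(1,n):
        if st[i,4]>250:
            x=P[l==i]; r=cv2.minAreaRect(x[:,:2].astype(np.float32)); print(st[i,:5],np.median(x[:,2]),r,cv2.boxPoints(r).round(4).tolist())
wood=(hsv[...,1]>90)&(hsv[...,0]<25)
rect(wood&(P[...,2]>z0+.004)&(P[...,2]<z0+.06))
save(c,'crop1.png',(200,140,400,280),4)
print(c['camera_matrix'])
E
```

```text
(251, 200) [ 0.6402 -0.149   0.1755] [ 12 148 189]
(351, 185) [ 0.3198 -0.4472  0.014 ] [ 12 151 176]
(334, 244) [ 0.3985 -0.1514  0.0065] [ 12 147 189]
(215, 270) [0.698  0.104  0.1684] [ 55   7 228]
(250, 158) [ 0.6605 -0.3295  0.1994] [ 60   4 229]
(265, 295) [0.5726 0.2045 0.2102] [ 17 110 220]
deck z 0.1684770452196998 0.0010940776530524309
[-1.02379525 -1.77331119  0.16251713] [1.58488268 0.43611078 0.17441661]
[[-1.0186, -1.7433, 1.3423], [0.5822, -0.4633, 0.7268], [0.633, -0.4533, 0.8145], [0.5806, -0.4433, 0.8181], [0.5804, -0.4333, 0.7694], [0.5752, -0.4233, 0.7898], [0.5773, -0.4133, 0.8262], [0.5743, -0.4033, 0.8241], [0.5762, -0.3933, 0.8188], [0.5758, -0.3833, 0.8232], [0.5731, -0.3733, 0.8193], [0.5693, -0.3633, 0.816], [0.5739, -0.3533, 0.8122], [0.5685, -0.3433, 0.8292], [0.568, -0.3333, 0.8139], [0.5705, -0.3233, 0.809], [0.5669, -0.3133, 0.8104], [0.5636, -0.3033, 0.8095], [0.5672, -0.2933, 0.8062], [0.5641, -0.2833, 0.8055], [0.5607, -0.2733, 0.8203], [0.5601, -0.2633, 0.8052], [0.5603, -0.2533, 0.8045], [0.559, -0.2433, 0.806], [0.5569, -0.2333, 0.8038], [0.5541,
[... 1977 characters left out ...]
33328247), (0.1507767289876938, 0.12888330221176147), 83.94502258300781) [[0.5690000057220459, -0.2190999984741211], [0.6972000002861023, -0.23270000517368317], [0.713100016117096, -0.0828000009059906], [0.5849000215530396, -0.06920000165700912]]
[ 204  278   80   37 2162] 0.20551616833429526 ((0.6186908483505249, 0.19634032249450684), (0.1641683131456375, 0.06407084316015244), 10.482101440429688) [[0.5321000218391418, 0.21289999783039093], [0.5437999963760376, 0.14990000426769257], [0.7052000164985657, 0.17980000376701355], [0.6935999989509583, 0.24279999732971191]]
[[387.66808677   0.         282.17387312]
 [  0.         387.66808677 208.88499447]
 [  0.           0.           1.        ]]
```

View pics/crop1.png

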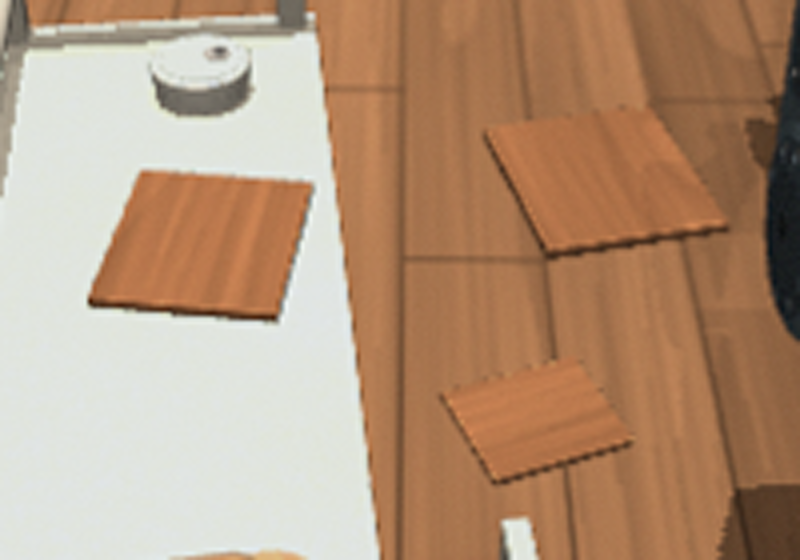

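The crop shows the board on the deck at crop (200,245). It measures 151 x 129 mm, so it is the middle size. The two others lie on the bench at (605,180) and (535,420).

Next I'll work out the move to behind the board.

```bash
cat >> h.py <<'E'
import json
def down(yaw): return np.array([[np.cos(yaw),np.sin(yaw),0],[np.sin(yaw),-np.cos(yaw),0],[0,0,-1.]])
def go(p,Rt):
    P,Rm,o=tool()
    print('xyz mm',(Rm.T@(np.array(p)-P)*1000).round(1),'rot',R.from_matrix(Rm.T@Rt).as_rotvec().round(4))
def st():
    P,Rm,o=tool()
    rec=dict(q=list(map(float,o['q'])),p=P.tolist(),R=Rm.tolist()); open('log.jsonl','a').write(json.dumps(rec)+'\n')
    print('t',round(o['time_s'],2),'q',o['q'].round(3),'p',P.round(4),'z',Rm[:,2].round(3),'y',Rm[:,1].round(3),'F',o['wrist_force'].round(1),'op',round(o['opening'],2),o['grasp_force'])
YR=0.1124
def rack(x,y,z): # rack frame (edge top; y=0 at world y=.009) -> world
    c,s=np.cos(YR),np.sin(YR); o=np.array([0.5316-.113*.009,.009,.1685]); return o+[c*x-s*y,s*x+c*y,z]
def torack(p):
    c,s=np.cos(YR),np.sin(YR); o=np.array([0.5316-.113*.009,.009,.1685]); d=np.array(p)-o; return np.stack([c*d[...,0]+s*d[...,1],-s*d[...,0]+c*d[...,1],d[...,2]],-1)
E
python3 - <<'E'
from h import *
st(); print(ctrl.tips_ahead)
go([.7285,-.160,.33],down(-.106))
print(torack([.641,-.151,.17]),torack([.7285,-.16,.17]))
d=np.load('side0.npz'); P=d['P']; r=torack(P); x,y,z=np.array(r[...,0]),r[...,1],r[...,2]
# end frame & knob/drawer, tin location
m=(z>.012)&(z<.04)&(x>0)&(x<.24)&(y<-.2)&(y>-.47); print('tin',r[m].min(0),r[m].max(0))
m=(z>.012)&(z<.06)&(x>-.02)&(x<.24)&(y>0.05)&(y<.35); print('tree',r[m].min(0),r[m].max(0))
m=(z<-.015)&(z>-.04)&(x<-.05)&(x>-.3)&(y>0.0)&(y<.45); print('drawer front',r[m].min(0),r[m].max(0))
m=(z>.02)&(z<.10)&(x>0.02)&(x<.22)&(y<-.42)&(y>-.55); print('frame',np.median(r[m],0))
E
```

```text
t 0.15 q [-1.548  0.181  1.608  0.     1.354 -0.206] p [ 0.1304 -0.5596  0.2496] z [-0.     0.001 -1.   ] y [ 0.227 -0.974 -0.001] F [ 0.4 -1.2 -0. ] op 1.01 0.0
0.019
xyz mm [ 673.1 -253.7  -79.9] rot [-1.300e-03 -1.000e-04  3.348e-01]
[ 0.09177409 -0.17137512  0.0015    ] [ 0.17771247 -0.19013263  0.0015    ]
tin [ 0.00311328 -0.46944848  0.01210878] [ 0.23999327 -0.33403417  0.03995807]
tree [0.0239626  0.13770273 0.01201713] [0.19091417 0.2096507  0.04651875]
drawer front [-0.09674291  0.07709721 -0.0399647 ] [-0.07784805  0.39366053 -0.01693474]
frame [ 0.1195113  -0.46715761  0.05482094]
```

Emit:
play_rows(xyz=[[20, -5, -20], [50, -20, -45], [90, -35, -70], [135, -50, -80], [180, -68, -80], [225, -85, -80], [270, -102, -80], [315, -119, -80], [360, -136, -80], [405, -153, -80]], rot=[[0, 0, 0.0], [0, 0, 0.02], [0, 0, 0.05], [0, 0, 0.08], [0, 0, 0.1], [0, 0, 0.12], [0, 0, 0.14], [0, 0, 0.16], [0, 0, 0.18], [0, 0, 0.2]], grip=[1, 1, 1, 1, 1, 1, 1, 1, 1, 1])

```text
time_s: 1.4
eef_pos: [0.4921, -0.317, 0.332]
eef_rot: [0.0, 1.0, 0.014, 0.001]
wrist_force: [0.5, -1.3, -0.3]
opening: 0.994
grasp_force: 0.0
```

```bash
python3 - <<'E'
from h import *
st(); go([.7305,-.160,.30],down(-.106))
E
```

```text
t 1.4 q [-0.775  0.147  1.482  0.     1.511  0.767] p [ 0.4921 -0.317   0.332 ] z [ 0.001 -0.001 -1.   ] y [ 0.029 -1.     0.001] F [ 0.5 -1.3 -0.3] op 0.99 0.0
xyz mm [ 242.8 -150.1   32.2] rot [ 0.0009 -0.0015  0.1349]
```

Emit:
play_rows(xyz=[[30, -20, 0], [60, -40, 0], [100, -60, 0], [135, -82, 0], [170, -104, 0], [205, -126, 5], [230, -142, 15], [243, -150, 25], [243, -150, 32], [243, -150, 32]], rot=[[0, 0, 0.02], [0, 0, 0.04], [0, 0, 0.06], [0, 0, 0.08], [0, 0, 0.1], [0, 0, 0.12], [0, 0, 0.135], [0, 0, 0.135], [0, 0, 0.135], [0, 0, 0.135]], grip=[1, 1, 1, 1, 1, 1, 1, 1, 1, 1])

```text
time_s: 2.65
eef_pos: [0.7278, -0.1626, 0.2976]
eef_rot: [-0.0, 0.999, -0.053, -0.001]
wrist_force: [0.1, -0.9, -1.2]
opening: 0.999
grasp_force: 0.0
```

```bash
python3 - <<'E'
from h import *
st()
c=snap('wrist'); P=cloud(c); print(c['hand_eye'].round(3).tolist() if hasattr(c['hand_eye'],'round') else c['hand_eye'])
hsv=cv2.cvtColor(c['color'],cv2.COLOR_RGB2HSV)
m=((hsv[...,1]>90)&(hsv[...,0]<25)&(P[...,2]>.168)&(P[...,2]<.19)).astype(np.uint8)
n,l,s,_=cv2.connectedComponentsWithStats(m); i=1+s[1:,4].argmax(); x=P[l==i]; r=cv2.minAreaRect(x[:,:2].astype(np.float32)); print(s[i],r,cv2.boxPoints(r).round(4).tolist(),np.median(x[:,2]))
w=(hsv[...,1]<40)&(abs(P[...,2]-.168)<.01); print('deck',np.median(P[w][:,2]))
save(c,'wrist1.png')
E
```

```text
t 2.65 q [-0.378  0.536  1.049 -0.     1.559  1.299] p [ 0.7278 -0.1626  0.2976] z [-0.002  0.    -1.   ] y [-0.107 -0.994 -0.   ] F [ 0.1 -0.9 -1.2] op 1.0 0.0
[[-0.0, -0.951, -0.309, 0.079], [1.0, -0.0, -0.0, 0.001], [-0.0, -0.309, 0.951, -0.125], [0.0, 0.0, 0.0, 1.0]]
[  192   229   170   122 19127] ((0.6415069103240967, -0.1523190289735794), (0.15138129889965057, 0.13153064250946045), 83.69403839111328) [[0.567799985408783, -0.22030000388622284], [0.6985999941825867, -0.23479999601840973], [0.7152000069618225, -0.08429999649524689], [0.5845000147819519, -0.06989999860525131]] 0.17634850368133145
deck 0.16834388445615464
```

View pics/wrist1.png

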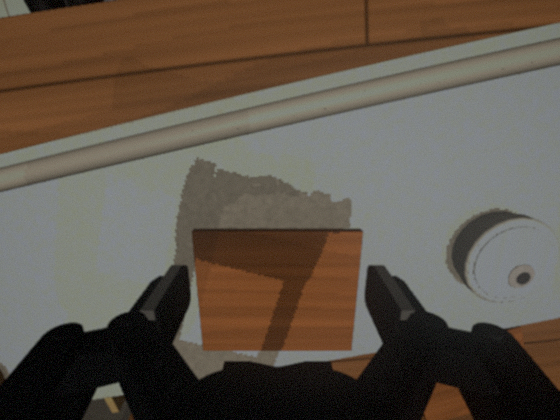

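The wrist view shows the board's back edge along row 230 (columns 193–362), parallel to the finger line. The fingertips are at (180,268) and (375,268). I'll measure how far the open tips reach.

```bash
python3 - <<'E'
from h import *
P0,Rm,o=tool(); c=snap('wrist'); P=(cloud(c)-P0)@Rm
d=c['depth']; m=(d>0)&(P[...,2]<.06)&(P[...,2]>-.1)
for s in (-1,1):
    k=m&(s*P[...,1]>.02)&(s*P[...,1]<.09); q=P[k]; print(s,len(q),'maxz',np.percentile(q[:,2],[50,90,99,100]).round(4),'tip pts',q[q[:,2]>q[:,2].max()-.006].min(0).round(4),q[q[:,2]>q[:,2].max()-.006].max(0).round(4))
go([.7305,-.163,.21],down(-.11))
E
```

```text
-1 17337 maxz [-0.0538 -0.0233 -0.0006  0.0058] tip pts [-0.0106 -0.0488 -0.0002] [ 0.0109 -0.0417  0.0058]
1 17736 maxz [-0.0545 -0.0237 -0.0009  0.0054] tip pts [-0.0107  0.0427 -0.0006] [0.0111 0.0496 0.0054]
xyz mm [ 2.3 -0.5 89. ] rot [ 0.0003 -0.0003  0.0025]
```

Emit:
play_rows(xyz=[[2, 0, 20], [2, 0, 45], [2, 0, 70], [2, 0, 88], [2, 0, 100], [2, 0, 108], [2, 0, 114], [2, 0, 117], [2, 0, 119], [2, 0, 119]], rot=[[0, 0, 0], [0, 0, 0], [0, 0, 0], [0, 0, 0], [0, 0, 0], [0, 0, 0], [0, 0, 0], [0, 0, 0], [0, 0, 0], [0, 0, 0]], grip=[1, 1, 1, 1, 1, 1, 1, 1, 1, 1])

```text
time_s: 4.0
eef_pos: [0.7308, -0.1624, 0.1795]
eef_rot: [0.0, 0.999, -0.053, 0.0]
wrist_force: [-0.2, 0.2, 0.3]
opening: 1.002
grasp_force: 0.0
```

```bash
python3 - <<'E'
from h import *
st()
y0=-.180; 
# target: board front overhang; board centre rack x = 0.065-OV ; finger line TCP = centre+.065+.011
for ov in (.05,.058):
  p=rack(.13-ov+.011,-.176,0); p[2]=.178; print(p.round(4)); go(p,down(YR))
E
```

```text
t 4.0 q [-0.377  0.618  1.163 -0.     1.36   1.3  ] p [ 0.7308 -0.1624  0.1795] z [ 0. -0. -1.] y [-0.106 -0.994  0.   ] F [-0.2  0.2  0.3] op 1.0 0.0
[ 0.6407 -0.1557  0.178 ]
xyz mm [-90.3   2.8   1.5] rot [ 1.000e-04 -3.000e-04 -2.185e-01]
[ 0.6328 -0.1566  0.178 ]
xyz mm [-98.1   4.6   1.5] rot [ 1.000e-04 -3.000e-04 -2.185e-01]
```

Emit:
play_rows(xyz=[[-5, 0, 1.5], [-10, 0, 1.5], [-15, 0, 1.5], [-20, 0, 1.5], [-25, 0, 1.5], [-30, 0.5, 1.5], [-35, 1, 1.5], [-40, 1, 1.5], [-45, 1.5, 1.5], [-50, 2, 1.5]], rot=[[0, 0, 0], [0, 0, 0], [0, 0, 0], [0, 0, -0.02], [0, 0, -0.04], [0, 0, -0.06], [0, 0, -0.08], [0, 0, -0.1], [0, 0, -0.12], [0, 0, -0.14]], grip=[1, 1, 1, 1, 1, 1, 1, 1, 1, 1])

```text
time_s: 5.25
eef_pos: [0.6805, -0.1591, 0.1778]
eef_rot: [0.0, 1.0, 0.018, 0.0]
wrist_force: [0.7, 0.6, -0.2]
opening: 0.998
grasp_force: 0.4
```

```bash
cat > bd.py <<'E'
from h import *
def board(c,zlo=.168,zhi=.19):
    P=cloud(c); hsv=cv2.cvtColor(c['color'],cv2.COLOR_RGB2HSV)
    m=((hsv[...,1]>90)&(hsv[...,0]<25)&(P[...,2]>zlo)&(P[...,2]<zhi)).astype(np.uint8)
    n,l,s,_=cv2.connectedComponentsWithStats(m); i=1+s[1:,4].argmax(); x=P[l==i]
    r=cv2.minAreaRect(x[:,:2].astype(np.float32)); b=cv2.boxPoints(r)
    rb=torack(np.c_[b,np.full(4,.1765)]); print('area',s[i,4],'size',np.round(r[1],4),'ang',round(r[2],2),'ctr',np.round(r[0],4),'z',np.median(x[:,2]).round(4),'zspread',np.percentile(x[:,2],[2,98]).round(4),'rack corners',rb[:,:2].round(4).tolist())
    return x
E
python3 - <<'E'
from bd import *
st(); board(snap('side'))
p=rack(.13-.055+.011,-.176,0); p[2]=.178; go(p,down(YR))
E
```

```text
t 5.25 q [-0.399  0.512  1.324  0.     1.305  1.137] p [ 0.6805 -0.1591  0.1778] z [ 0. -0. -1.] y [ 0.035 -0.999  0.   ] F [ 0.7  0.6 -0.2] op 1.0 0.36366806387377437
area 1578 size [0.1314 0.1491] ang 2.77 ctr [ 0.6047 -0.1596] z 0.1766 zspread [0.171  0.1792] rack corners [[-0.0061, -0.0973], [-0.0156, -0.246], [0.1155, -0.2544], [0.1251, -0.1057]]
xyz mm [-44.1  -4.5  -0.2] rot [-0.0001  0.0005 -0.0766]
```

Emit:
play_rows(xyz=[[-5, 0, 0], [-10, -1, 0], [-15, -1, 0], [-20, -2, 0], [-25, -2, 0], [-30, -3, 0], [-35, -3, 0], [-40, -4, 0], [-44, -4, 0], [-44, -4, 0]], rot=[[0, 0, -0.01], [0, 0, -0.02], [0, 0, -0.03], [0, 0, -0.04], [0, 0, -0.05], [0, 0, -0.06], [0, 0, -0.07], [0, 0, -0.077], [0, 0, -0.077], [0, 0, -0.077]], grip=[1, 1, 1, 1, 1, 1, 1, 1, 1, 1])

```text
time_s: 6.55
eef_pos: [0.6363, -0.1566, 0.1778]
eef_rot: [-0.0, 0.998, 0.055, -0.0]
wrist_force: [0.2, 0.1, -0.0]
opening: 0.998
grasp_force: 0.0
```

```bash
python3 - <<'E'
from bd import *
st(); board(snap('side')); board(snap('scene'))
# fit kinematics: planar arm with lateral offset
from scipy.optimize import least_squares
L=[json.loads(l) for l in open('log.jsonl')]
q=np.array([l['q'] for l in L]); p=np.array([l['p'] for l in L])
def f(k):
    h,a,b,e,d,l,r0=k
    A=q[:,1]; B=A+q[:,2]; C=B+q[:,4]
    rr=r0+a*np.sin(A)+b*np.sin(B)+e*np.cos(B)+d*np.sin(C); z=h+a*np.cos(A)+b*np.cos(B)-e*np.sin(B)+d*np.cos(C)
    c,s=np.cos(q[:,0]),np.sin(q[:,0])
    return np.c_[rr*c-l*s,rr*s+l*c,z]
r=least_squares(lambda k:np.r_[(f(k)-p).ravel()*1e3,(k-np.array([.3,.45,.4,0,.25,.1,0]))*.3],[.3,.45,.4,0,.25,.1,0]); print(r.x.round(4)); print(((f(r.x)-p)*1e3).round(1).tolist())
E
```

```text
t 6.55 q [-0.422  0.422  1.453 -0.     1.267  1.038] p [ 0.6363 -0.1566  0.1778] z [-0.  0. -1.] y [ 0.11  -0.994 -0.   ] F [ 0.2  0.1 -0. ] op 1.0 0.0
area 1578 size [0.1299 0.1564] ang 6.91 ctr [ 0.5593 -0.1653] z 0.1765 zspread [0.1714 0.179 ] rack corners [[-0.0566, -0.0988], [-0.0553, -0.2552], [0.0746, -0.2541], [0.0733, -0.0977]]
area 1127 size [0.3037 1.1358] ang 74.48 ctr [ 0.3908 -1.3094] z 0.1794 zspread [0.1686 0.1895] rack corners [[-0.8702, -1.2229], [0.1832, -1.6475], [0.2967, -1.3659], [-0.7567, -0.9412]]
[0.3126 0.4382 0.5145 0.0855 0.2991 0.1178 0.    ]
[[-0.0, -0.0, -0.0], [-0.1, -0.1, -0.0], [0.0, 0.1, 0.0], [-0.0, -0.0, 0.0], [-0.0, -0.0, 0.0], [0.0, 0.0, -0.0]]
```

Kinematics fit to about 0.1 mm, and the board is square with a 56 mm overhang. Next I'll build a full IK to choose a grasp posture.

```bash
cat > kin.py <<'E'
from h import *
from scipy.optimize import least_squares
K=[0.3126,0.4382,0.5145,0.0855,0.2991,0.1178]
LO=np.array([-2.99,-.89,.3,-1.14,0,-3.12]);HI=np.array([2.99,2.07,2.58,4.28,2.63,3.12])
def fk(q,k=None):
    h,a,b,e,d,l=k or K
    Rz=lambda t:R.from_euler('z',t); Ry=lambda t:R.from_euler('y',t)
    R1=Rz(q[0]); R2=R1*Ry(q[1]); R3=R2*Ry(q[2]); R6=R3*Rz(q[3])*Ry(q[4])*Rz(q[5]+OFF)
    return np.array([0,0,h])+R1.apply([0,l,0])+R2.apply([0,0,a])+R3.apply([e,0,b])+R6.apply([0,0,d]),R6.as_matrix()
OFF=0
L=[json.loads(l) for l in open('log.jsonl')]
_,M=fk(L[-1]['q']); D=M.T@np.array(L[-1]['R']); OFF=np.arctan2(D[1,0],D[0,0])
def ik(p,Rt,q0):
    def f(q):
        P,M=fk(q); return np.r_[(P-p)*10,R.from_matrix(M.T@Rt).as_rotvec()]
    r=least_squares(f,np.clip(q0,LO+.02,HI-.02),bounds=(LO,HI)); return r.x,np.abs(r.fun).max()
def horiz(phi,sgn=1,pitch=0): # tool z at world angle phi horizontally, tool y = sgn*up
    z=np.array([np.cos(phi),np.sin(phi),0]); y=np.array([0,0,1.])*sgn; return np.c_[np.cross(y,z),y,z]
E
python3 - <<'E'
from kin import *
print('OFF',OFF)
for l in L: P,M=fk(l['q']); print(((P-l['p'])*1e3).round(1),np.abs(M-l['R']).max().round(4),end=' ')
print()
g=rack(-.033,-.176,.004)
for phi in (0,.3,.5,.8,-.3,-.5,-.8):
  for s in (1,-1):
    best=None
    for q6 in (-2,0,2):
      for q4 in (1.5,2.5,3.5):
        q,e=ik(g,horiz(YR+phi,s),np.array([-.4,.4,2.2,q4,1.2,q6]))
        if best is None or e<best[1]-1e-4: best=(q,e)
    print(phi,s,best[0].round(2),round(best[1],4))
E
```

```text
OFF 1.5707963267948966
[ 0. -0. -0.] 0.0 [-0.  0. -0.] 0.0 [ 0. -0. -0.] 0.0 [-0.  0. -0.] 0.0 [-0.  0. -0.] 0.0 [ 0. -0. -0.] 0.0 
0 1 [-1.15  0.53  2.34  1.87  1.49 -2.88] 0.0
0 -1 [-1.15  0.53  2.34  1.87  1.49  0.26] 0.0
0.3 1 [-1.19  0.58  2.17  1.54  1.58 -2.74] 0.0
0.3 -1 [-1.19  0.58  2.17  1.54  1.58  0.4 ] 0.0
0.5 1 [-1.17  0.63  2.03  1.38  1.67 -2.67] 0.0
0.5 -1 [-1.17  0.63  2.03  1.38  1.67  0.48] 0.0
0.8 1 [-1.11  0.72  1.81  1.19  1.82 -2.58] 0.0
0.8 -1 [-1.11  0.72  1.81  1.19  1.82  0.56] 0.0
-0.3 1 [-0.96  0.51  2.45  2.36  1.44 -3.02] 0.0
-0.3 -1 [-0.96  0.51  2.45  2.36  1.44  0.12] 0.0
-0.5 1 [-0.73  0.51  2.46  2.8   1.41 -3.09] 0.0
-0.5 -1 [-0.73  0.51  2.46  2.8   1.41  0.06] 0.0
-0.8 1 [-0.35  0.52  2.37  3.49  1.34  3.06] 0.0
-0.8 -1 [-0.35  0.52  2.37  3.49  1.34 -0.08] 0.0
```

Emit:
play_rows(xyz=[[2, 0, -5], [2, 0, -20], [2, 0, -45], [2, 0, -75], [2, 0, -105], [-10, 0, -130], [-40, 0, -150], [-80, 0, -160], [-125, 0, -160], [-170, 0, -160]], rot=[[0, 0, 0], [0, 0, 0], [0, 0, 0], [0, 0, 0], [0, 0, 0], [0, 0, 0], [0, 0, 0], [0, 0, 0], [0, 0, 0], [0, 0, 0]], grip=[1, 1, 1, 1, 1, 1, 1, 1, 1, 1])

```text
time_s: 7.9
eef_pos: [0.4667, -0.1755, 0.3394]
eef_rot: [0.001, 0.998, 0.056, 0.001]
wrist_force: [0.1, 0.5, 0.8]
opening: 1.001
grasp_force: 0.0
```

```bash
python3 - <<'E'
from kin import *
import kin
P0,Rm,o=tool(); st(); P,M=fk(o['q']); print('chk',(P-P0)*1e3)
q0=np.array([-1.15,.53,2.34,1.87,1.49,-1.3])
for phi in (.5,.3,.2,.1,0,-.1,-.2,-.3,-.5):
  out=[]
  for back,up in((0,0),(.045,0),(.02,.12)):
    z=np.array([np.cos(YR+phi),np.sin(YR+phi),0]); g=rack(-.028,-.176,.004+up)-back*z
    q,e=ik(g,horiz(YR+phi,-1),q0*[1,1,1,1,1,0]+[0,0,0,0,0,.3]); out.append((q.round(2).tolist(),round(e,3)))
  print(phi,*out)
E
```

```text
t 7.9 q [-0.598 -0.059  1.68  -0.     1.518  0.861] p [ 0.4667 -0.1755  0.3394] z [ 0.002 -0.001 -1.   ] y [ 0.111 -0.994  0.002] F [0.1 0.5 0.8] op 1.0 0.0
chk [-1.39777570e-03  1.11686823e-03 -2.00073463e-06]
0.5 ([-1.16, 0.63, 2.02, 1.39, 1.66, 0.48], np.float64(0.0)) ([-1.26, 0.63, 2.03, 1.3, 1.71, 0.47], np.float64(0.0)) ([-1.2, 0.32, 2.08, 1.39, 1.74, 0.73], np.float64(0.0))
0.3 ([-1.17, 0.58, 2.16, 1.56, 1.58, 0.4], np.float64(0.0)) ([-1.3, 0.57, 2.19, 1.44, 1.62, 0.38], np.float64(0.0)) ([-1.23, 0.21, 2.23, 1.52, 1.62, 0.7], np.float64(0.0))
0.2 ([-1.17, 0.56, 2.22, 1.65, 1.54, 0.36], np.float64(0.0)) ([-1.31, 0.55, 2.26, 1.52, 1.59, 0.33], np.float64(0.0)) ([-1.23, 0.15, 2.31, 1.59, 1.55, 0.68], np.float64(0.0))
0.1 ([-1.16, 0.54, 2.28, 1.76, 1.51, 0.31], np.float64(0.0)) ([-1.31, 0.53, 2.33, 1.62, 1.56, 0.28], np.float64(0.0)) ([-1.22, 0.09, 2.38, 1.68, 1.49, 0.67], np.float64(0.0))
0 ([-1.13, 0.53, 2.34, 1.89, 1.48, 0.26], np.float64(0.0)) ([-1.3, 0.52, 2.4, 1.73, 1.54, 0.22], np.float64(0.0)) ([-1.2, 0.04, 2.44, 1.77, 1.41, 0.65], np.float64(0.0))
-0.1 ([-1.09, 0.52, 2.38, 2.03, 1.46, 0.21], np.float64(0.0)) ([-1.26, 0.51, 2.46, 1.86, 1.52, 0.16], np.float64(0.0)) ([-1.16, -0.02, 2.5, 1.89, 1.33, 0.62], np.float64(0.0))
-0.2 ([-1.03, 0.52, 2.42, 2.19, 1.45, 0.17], np.float64(0.0)) ([-1.2, 0.52, 2.5, 2.02, 1.52, 0.11], np.float64(0.0)) ([-1.1, -0.07, 2.55, 2.03, 1.24, 0.59], np.float64(0.0))
-0.3 ([-0.94, 0.52, 2.44, 2.38, 1.44, 0.13], np.float64(0.0)) ([-1.11, 0.52, 2.54, 2.22, 1.52, 0.07], np.float64(0.0)) ([-1.01, -0.11, 2.58, 2.2, 1.13, 0.53], np.float64(0.003))
-0.5 ([-0.71, 0.51, 2.45, 2.81, 1.4, 0.06], np.float64(0.0)) ([-0.79, 0.53, 2.55, 2.74, 1.51, 0.03], np.float64(0.0)) ([-0.71, -0.1, 2.58, 2.77, 0.96, 0.22], np.float64(0.029))
```

```bash
python3 - <<'E'
from kin import *
P0,Rm,o=tool(); q0=o['q']
z=np.array([np.cos(YR),np.sin(YR),0])
g=rack(-.028,-.176,.104)-.055*z
q1,e=ik(g,horiz(YR,-1),np.array([-1.25,.2,2.4,1.7,1.45,.4])); print(q1.round(2),e)
A,B=fk(q0)
for i in range(1,11):
    p,M=fk(q0+(q1-q0)*i/10); print(i,(B.T@(p-A)*1e3).round(0).tolist(),R.from_matrix(B.T@M).as_rotvec().round(3).tolist(),'rack',torack(p).round(3),'z',M[:,2].round(2))
E
```

```text
[-1.34  0.07  2.49  1.67  1.5   0.58] 4.698603300097818e-13
1 [-7.0, -27.0, 42.0] [0.184, 0.048, 0.062] rack [-0.091 -0.149  0.129] z [ 0.03  0.18 -0.98]
2 [-10.0, -54.0, 72.0] [0.361, 0.114, 0.139] rack [-0.094 -0.122  0.099] z [ 0.1   0.36 -0.93]
3 [-8.0, -77.0, 90.0] [0.528, 0.198, 0.231] rack [-0.092 -0.099  0.08 ] z [ 0.19  0.5  -0.85]
4 [-2.0, -94.0, 100.0] [0.683, 0.3, 0.336] rack [-0.086 -0.082  0.071] z [ 0.31  0.6  -0.74]
5 [7.0, -102.0, 101.0] [0.823, 0.418, 0.453] rack [-0.077 -0.074  0.07 ] z [ 0.45  0.65 -0.61]
6 [16.0, -100.0, 97.0] [0.945, 0.552, 0.583] rack [-0.068 -0.076  0.074] z [ 0.6   0.65 -0.47]
7 [22.0, -88.0, 89.0] [1.048, 0.7, 0.724] rack [-0.062 -0.089  0.082] z [ 0.74  0.59 -0.34]
8 [24.0, -65.0, 80.0] [1.128, 0.86, 0.876] rack [-0.06  -0.111  0.091] z [ 0.86  0.47 -0.21]
9 [17.0, -35.0, 72.0] [1.183, 1.029, 1.038] rack [-0.067 -0.141  0.099] z [ 0.95  0.31 -0.09]
10 [1.0, -0.0, 67.0] [1.21, 1.206, 1.21] rack [-0.083 -0.176  0.104] z [0.99 0.11 0.  ]
```

Emit:
play_rows(xyz=[[-2, -8, 4], [-5, -15, 8], [-7, -22, 12], [-10, -30, 16], [-12, -37, 20], [-14, -45, 24], [-15, -50, 28], [-15, -55, 32], [-15, -60, 36], [-15, -60, 40]], rot=[[0.09, 0.02, 0.03], [0.184, 0.048, 0.062], [0.27, 0.08, 0.1], [0.361, 0.114, 0.139], [0.445, 0.155, 0.185], [0.528, 0.198, 0.231], [0.605, 0.25, 0.285], [0.683, 0.3, 0.336], [0.755, 0.36, 0.395], [0.823, 0.418, 0.453]], grip=[1, 1, 1, 1, 1, 1, 1, 1, 1, 1])

```text
time_s: 9.15
eef_pos: [0.4463, -0.1177, 0.2989]
eef_rot: [-0.404, 0.881, -0.168, 0.179]
wrist_force: [0.5, -0.0, -0.7]
opening: 0.996
grasp_force: 0.0
```

```bash
python3 - <<'E'
from kin import *
st(); P0,Rm,o=tool(); q0=o['q']; P,M=fk(q0); print('chk',((P-P0)*1e3).round(1),(Rm[:,2]+[0,0,1]).round(3))
# d correction: h+=t,d+=t => dP = t*(z_hat + ztool)
v=np.array([0,0,1])+Rm[:,2]; t=v@(P0-P)/(v@v); print('t',t,'res',((P+t*v-P0)*1e3).round(2)); K[0]+=t;K[4]+=t; print('h,d',K[0],K[4])
z=np.array([np.cos(YR),np.sin(YR),0]); g=rack(-.028,-.176,.104)-.055*z
for back,up in((.055,.1),(.055,0),(0,0),(.02,.13)):
    q1,e=ik(rack(-.028,-.176,.004+up)-back*z,horiz(YR,-1),np.array([-1.25,.2,2.4,1.7,1.45,.4])); print(back,up,q1.round(2),e)
    if back==.055 and up==.1: qa=q1
A,B=P0,Rm; M2=horiz(YR,-1); rv=R.from_matrix(B.T@M2).as_rotvec(); print('rot',rv.round(3),np.linalg.norm(rv),'xyz',(B.T@(g-A)*1e3).round(1))
E
sed -i 's/^K=.*/K=[0.3126,0.4382,0.5145,0.0855,0.2991,0.1178]/' kin.py
```

```text
t 9.15 q [-1.059 -0.048  1.998  0.799  1.669  0.767] p [ 0.4463 -0.1177  0.2989] z [ 0.452  0.652 -0.609] y [-0.151 -0.617 -0.773] F [ 0.5 -0.  -0.7] op 1.0 0.0
chk [-0.4 -0.5 -0.3] [0.452 0.652 0.391]
t 0.000800000000000274 res [ 0.  0. -0.]
h,d 0.3134000000000003 0.2999000000000003
0.055 0.1 [-1.34  0.08  2.49  1.67  1.51  0.57] 4.09468724126186e-13
0.055 0 [-1.34  0.52  2.41  1.69  1.55  0.21] 1.6316996393222158e-15
0 0 [-1.13  0.53  2.34  1.88  1.48  0.26] 1.1102230246251565e-15
0.02 0.13 [-1.21 -0.    2.45  1.77  1.41  0.68] 2.5599417480713435e-11
rot [0.52  0.892 0.487] 1.1419014031287817 xyz [ 39.5  52.5 -11.7]
```

Emit:
play_rows(xyz=[[4, 5, -1], [8, 10, -2], [12, 16, -3], [16, 21, -5], [20, 26, -6], [24, 31, -7], [28, 37, -8], [32, 42, -9], [36, 47, -11], [40, 53, -12]], rot=[[0.052, 0.089, 0.049], [0.104, 0.178, 0.097], [0.156, 0.268, 0.146], [0.208, 0.357, 0.195], [0.26, 0.446, 0.243], [0.312, 0.535, 0.292], [0.364, 0.624, 0.341], [0.416, 0.714, 0.39], [0.468, 0.803, 0.438], [0.52, 0.892, 0.487]], grip=[1, 1, 1, 1, 1, 1, 1, 1, 1, 1])

```text
time_s: 10.4
eef_pos: [0.468, -0.1768, 0.2724]
eef_rot: [-0.526, 0.528, -0.471, 0.472]
wrist_force: [-0.7, 0.5, 0.6]
opening: 1.0
grasp_force: 0.0
```

```bash
sed -i 's/^K=.*/K=[0.3134,0.4382,0.5145,0.0855,0.2999,0.1178]/' kin.py; python3 - <<'E'
from kin import *
from bd import board
st(); c=snap('side'); board(c); save(c,'side2.png',(220,100,560,340),2.3)
z=np.array([np.cos(YR),np.sin(YR),0])
go(rack(-.028,-.176,.004)-.055*z,horiz(YR,-1)); go(rack(-.028,-.176,.004),horiz(YR,-1))
E
```

```text
t 10.4 q [-1.342  0.078  2.487  1.67   1.506  0.572] p [ 0.468  -0.1768  0.2724] z [ 0.994  0.111 -0.001] y [-0.    -0.002 -1.   ] F [-0.7  0.5  0.6] op 1.0 0.0
area 1586 size [0.1303 0.1523] ang 6.84 ctr [ 0.5597 -0.1652] z 0.1765 zspread [0.1717 0.1791] rack corners [[-0.0563, -0.1007], [-0.0552, -0.253], [0.075, -0.2521], [0.074, -0.0998]]
xyz mm [ 0.1 98.4  0.1] rot [ 0.0001 -0.0041 -0.0035]
xyz mm [-0.1 98.4 55.1] rot [ 0.0001 -0.0041 -0.0035]
```

View pics/side2.png

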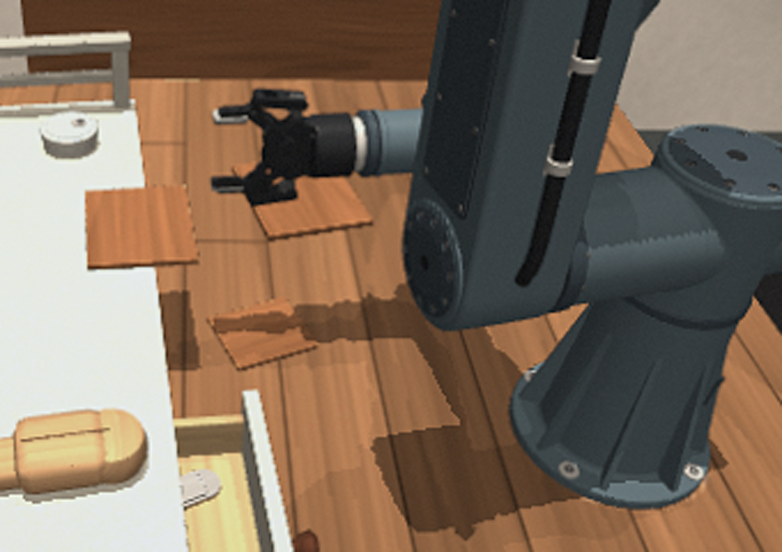

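The view shows the hand level in front of the board, at crop (265,140). The board overhangs squarely at (140,225) and the tin and tree are untouched. Descending now.

Emit:
play_rows(xyz=[[0, 8, 0], [0, 20, 0], [0, 33, 0], [0, 47, 0], [0, 61, 0], [0, 75, 0], [0, 86, 0], [0, 94, 0], [0, 98, 0], [0, 98, 0]], rot=[[0, 0, 0], [0, 0, 0], [0, -0.002, -0.002], [0, -0.004, -0.003], [0, -0.004, -0.003], [0, -0.004, -0.003], [0, -0.004, -0.003], [0, -0.004, -0.003], [0, -0.004, -0.003], [0, -0.004, -0.003]], grip=[1, 1, 1, 1, 1, 1, 1, 1, 1, 1])

```text
time_s: 11.7
eef_pos: [0.4677, -0.1758, 0.1733]
eef_rot: [-0.527, 0.53, -0.469, 0.47]
wrist_force: [-0.4, -0.4, -0.7]
opening: 1.002
grasp_force: 0.0
```

Emit:
play_rows(xyz=[[0, 0, 6], [0, 0, 14], [0, 0, 22], [0, 0, 30], [0, 0, 38], [0, 0, 45], [0, 0, 51], [0, 0, 55], [0, 0, 55], [0, 0, 55]], rot=[[0, 0, 0], [0, 0, 0], [0, 0, 0], [0, 0, 0], [0, 0, 0], [0, 0, 0], [0, 0, 0], [0, 0, 0], [0, 0, 0], [0, 0, 0]], grip=[1, 1, 1, 1, 1, 1, 1, 1, 1, 1])

```text
time_s: 12.95
eef_pos: [0.5222, -0.1691, 0.1731]
eef_rot: [-0.527, 0.53, -0.47, 0.47]
wrist_force: [-0.3, -0.2, 0.0]
opening: 1.003
grasp_force: 0.0
```

```bash
python3 - <<'E'
from kin import *
st(); go(rack(-.028,-.176,.004),horiz(YR,-1))
P0,Rm,o=tool(); c=snap('wrist'); W=cloud(c); P=(W-P0)@Rm
d=c['depth']; m=(d>0)&(P[...,2]<.03)&(P[...,2]>-.06)&(abs(P[...,0])<.03)
q=P[m]; q=q[(q[:,2]>-.02)&(abs(q[:,1])<.02)]; print('between pads',len(q),np.percentile(q[:,1],[5,50,95]) if len(q) else '')
from bd import board
board(c)
E
```

```text
t 12.95 q [-1.137  0.527  2.336  1.874  1.482  0.263] p [ 0.5222 -0.1691  0.1731] z [ 0.993  0.118 -0.003] y [-0.003 -0.003 -1.   ] F [-0.3 -0.2  0. ] op 1.0 0.0
xyz mm [-0.1  0.6  0.3] rot [0.003  0.0055 0.0026]
between pads 2145 [0.00877717 0.01403986 0.0193888 ]
area 5454 size [0.1986 0.0978] ang 7.67 ctr [ 0.5006 -0.2011] z 0.1724 zspread [0.1687 0.1761] rack corners [[-0.1537, -0.1586], [-0.1516, -0.2564], [0.0469, -0.2522], [0.0448, -0.1544]]
```

Emit:
play_rows(xyz=[[0, 0.5, 0], [0, 0.5, 0], [0, 0.5, 0], [0, 0.5, 0], [0, 0.5, 0], [0, 0.5, 0], [0, 0.5, 0], [0, 0.5, 0], [0, 0.5, 0], [0, 0.5, 0]], rot=[[0.003, 0.004, 0.002], [0.003, 0.004, 0.002], [0.003, 0.004, 0.002], [0.003, 0.004, 0.002], [0.003, 0.004, 0.002], [0.003, 0.004, 0.002], [0.003, 0.004, 0.002], [0.003, 0.004, 0.002], [0.003, 0.004, 0.002], [0.003, 0.004, 0.002]], grip=[0.9, 0.7, 0.5, 0.3, 0.2, 0.1, 0, 0, 0, 0])

```text
time_s: 14.25
eef_pos: [0.5223, -0.1691, 0.1726]
eef_rot: [-0.527, 0.528, -0.47, 0.471]
wrist_force: [0.3, 0.6, -0.0]
opening: 0.085
grasp_force: 60.5
```

```bash
python3 - <<'E'
from kin import *
from bd import board
st(); board(snap('side'))
z=np.array([np.cos(YR),np.sin(YR),0])
go(rack(-.048,-.176,.134),horiz(YR,-1))
for b in (.02,.04):
  for s in(-1,1): print(ik(rack(-.028-b,-.176,.134),horiz(YR,s),np.array([-1.25,.2,2.4,1.7,1.45,.4 if s<0 else -2.5])))
E
```

```text
t 14.25 q [-1.136  0.532  2.336  1.881  1.486  0.259] p [ 0.5223 -0.1691  0.1726] z [0.994 0.114 0.   ] y [ 0.    -0.001 -1.   ] F [ 0.3  0.6 -0. ] op 0.08 60.45340955257416
area 1467 size [0.1314 0.1542] ang 7.36 ctr [ 0.5592 -0.1652] z 0.1776 zspread [0.1722 0.1802] rack corners [[-0.058, -0.1003], [-0.0556, -0.2545], [0.0758, -0.2524], [0.0733, -0.0982]]
xyz mm [   0.  -129.9  -19.7] rot [-0.      0.0016  0.0008]
(array([-1.20505264e+00, -1.50540851e-03,  2.44500896e+00,  1.76659629e+00,
        1.40898960e+00,  6.82162999e-01]), np.float64(2.565043578380867e-11))
(array([-1.20505264e+00, -1.50540849e-03,  2.44500896e+00,  1.76659629e+00,
        1.40898960e+00, -2.45942965e+00]), np.float64(3.1700904577281636e-11))
(array([-1.28081696, -0.03254751,  2.47517845,  1.70732767,  1.45689106,
        0.6911654 ]), np.float64(1.3877787807814457e-15))
(array([-1.28081696, -0.03254751,  2.47517845,  1.70732767,  1.45689106,
       -2.45042726]), np.float64(1.6653345369377348e-15))
```

Emit:
play_rows(xyz=[[0, -4, 0], [0, -12, 0], [0, -25, 0], [0, -40, -3], [0, -56, -6], [0, -72, -10], [0, -90, -14], [0, -108, -17], [0, -122, -20], [0, -130, -20]], rot=[[0, 0, 0], [0, 0, 0], [0, 0, 0], [0, 0, 0], [0, 0, 0], [0, 0, 0], [0, 0, 0], [0, 0, 0], [0, 0, 0], [0, 0, 0]], grip=[0, 0, 0, 0, 0, 0, 0, 0, 0, 0])

```text
time_s: 15.55
eef_pos: [0.5022, -0.1711, 0.3037]
eef_rot: [-0.527, 0.528, -0.47, 0.471]
wrist_force: [-0.1, -0.1, -0.4]
opening: 0.089
grasp_force: 60.5
```

Emit:
play_rows(xyz=[[0, 0, 0], [0, 0, 0], [0, 0, 0], [0, 0, 0], [0, 0, 0], [0, 0, 0], [0, 0, 0], [0, 0, 0], [0, 0, 0], [0, 0, 0]], rot=[[0, 0, -0.1], [0, 0, -0.25], [0, 0, -0.41], [0, 0, -0.57], [0, 0, -0.73], [0, 0, -0.89], [0, 0, -1.05], [0, 0, -1.21], [0, 0, -1.39], [0, 0, -1.57]], grip=[0, 0, 0, 0, 0, 0, 0, 0, 0, 0])

```text
time_s: 16.8
eef_pos: [0.5024, -0.171, 0.3026]
eef_rot: [-0.038, 0.706, 0.042, 0.706]
wrist_force: [1.0, 0.1, 0.2]
opening: 0.086
grasp_force: 60.4
```

Emit:
play_rows(xyz=[[0, 0, 0], [0, 0, 0], [0, 0, 0], [0, 0, 0], [0, 0, 0], [0, 0, 0], [0, 0, 0], [0, 0, 0], [0, 0, 0], [0, 0, 0]], rot=[[0, 0, -0.17], [0, 0, -0.35], [0, 0, -0.52], [0, 0, -0.69], [0, 0, -0.86], [0, 0, -1.03], [0, 0, -1.2], [0, 0, -1.36], [0, 0, -1.48], [0, 0, -1.57]], grip=[0, 0, 0, 0, 0, 0, 0, 0, 0, 0])

```text
time_s: 18.05
eef_pos: [0.5024, -0.171, 0.3026]
eef_rot: [0.471, 0.47, 0.528, 0.527]
wrist_force: [0.6, 0.6, -1.0]
opening: 0.086
grasp_force: 60.4
```

```bash
python3 - <<'E'
from kin import *
from bd import board
st(); c=snap('side'); x=board(c,.28,.34); save(c,'side3.png',(150,80,560,380),1.9)
A=np.c_[x[:,:2],np.ones(len(x))]; k=np.linalg.lstsq(A,x[:,2],rcond=None)[0]; print('plane',k)
r=torack(x); print('rack range',np.percentile(r,[1,99],axis=0).round(4))
go(rack(-.048,-.176,.134),horiz(YR,1))
E
```

```text
t 18.05 q [-1.206e+00 -2.000e-03  2.445e+00  1.764e+00  1.411e+00 -2.461e+00] p [ 0.5024 -0.171   0.3026] z [ 0.993  0.114 -0.   ] y [-0.     0.002  1.   ] F [ 0.6  0.6 -1. ] op 0.09 60.41902542114258
area 1550 size [0.1366 0.1547] ang 6.76 ctr [ 0.5363 -0.1665] z 0.3078 zspread [0.3022 0.3101] rack corners [[-0.0828, -0.0981], [-0.0819, -0.2528], [0.0547, -0.2521], [0.0538, -0.0973]]
plane [ 0.00150555 -0.01354771  0.3047445 ]
rack range [[-0.0742 -0.2487  0.1324]
 [ 0.0531 -0.0998  0.1419]]
xyz mm [-0.3 -0.1  0.2] rot [-0.0001 -0.0019  0.0054]
```

View pics/side3.png

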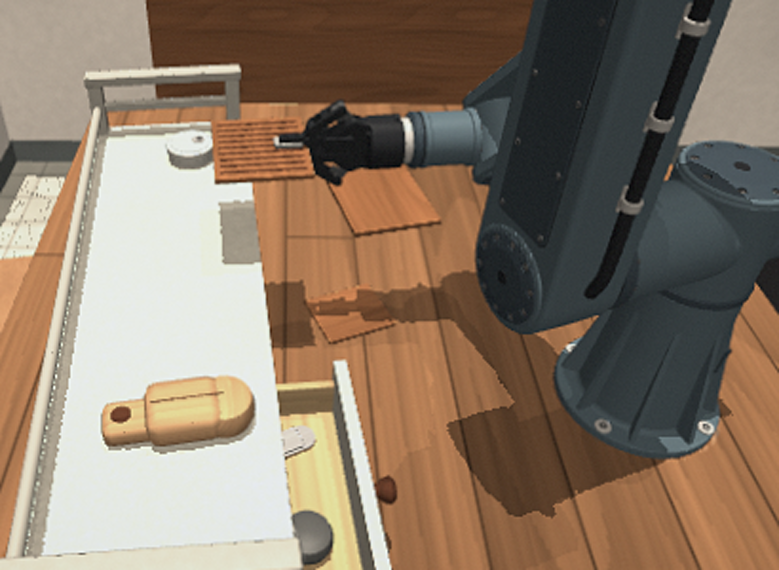

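The board is turned, grooved side up at (263,150), and level. Lowering it now.

Emit:
play_rows(xyz=[[0, -10, 2], [0, -26, 6], [0, -44, 10], [0, -62, 14], [0, -80, 18], [0, -96, 20], [0, -109, 20], [0, -117, 20], [0, -122, 20], [0, -124, 20]], rot=[[0, -0.001, 0.002], [0, -0.002, 0.004], [0, -0.002, 0.005], [0, -0.002, 0.005], [0, -0.002, 0.005], [0, -0.002, 0.005], [0, -0.002, 0.005], [0, -0.002, 0.005], [0, -0.002, 0.005], [0, -0.002, 0.005]], grip=[0, 0, 0, 0, 0, 0, 0, 0, 0, 0])

```text
time_s: 19.35
eef_pos: [0.5223, -0.169, 0.1786]
eef_rot: [0.47, 0.473, 0.526, 0.529]
wrist_force: [0.3, -0.2, -0.5]
opening: 0.09
grasp_force: 60.4
```

Emit:
play_rows(xyz=[[0, -0.5, 0], [0, -1, 0], [0, -1.5, 0], [0, -2, 0], [0, -2.5, 0], [0, -3, 0], [0, -3.5, 0], [0, -4, 0], [0, -4.5, 0], [0, -5, 0]], rot=[[0, 0, 0], [0, 0, 0], [0, 0, 0], [0, 0, 0], [0, 0, 0], [0, 0, 0], [0, 0, 0], [0, 0, 0], [0, 0, 0], [0, 0, 0]], grip=[0, 0, 0, 0, 0, 0, 0, 0, 0, 0])

```text
time_s: 20.6
eef_pos: [0.5222, -0.1689, 0.1736]
eef_rot: [0.47, 0.473, 0.526, 0.529]
wrist_force: [0.1, 0.4, -1.3]
opening: 0.087
grasp_force: 60.4
```

```bash
python3 - <<'E'
from kin import *
from bd import board
st(); x=board(snap('side'),.168,.2)
A=np.c_[x[:,:2],np.ones(len(x))]; print('plane',np.linalg.lstsq(A,x[:,2],rcond=None)[0]); print(tool()[2]['torque'])
E
```

```text
t 20.6 q [-1.135  0.528  2.339  1.883  1.484 -2.874] p [ 0.5222 -0.1689  0.1736] z [0.994 0.112 0.   ] y [ 0.001 -0.006  1.   ] F [ 0.1  0.4 -1.3] op 0.09 60.42869746685028
area 2008 size [0.7918 0.4769] ang 0.6 ctr [ 0.5063 -1.5246] z 0.1966 zspread [0.1693 0.1999] rack corners [[-0.5657, -1.2437], [-0.6142, -1.7181], [0.1735, -1.7987], [0.222, -1.3242]]
plane [-0.00409112 -0.0408908   0.13511141]
[-0.0738226   0.65296151  0.03654381]
```

Emit:
play_rows(xyz=[[0, -0.2, 0], [0, -0.4, 0], [0, -0.6, 0], [0, -0.8, 0], [0, -1.0, 0], [0, -1.2, 0], [0, -1.4, 0], [0, -1.5, 0], [0, -1.5, 0], [0, -1.5, 0]], rot=[[0, 0, -0.004], [0, 0, -0.004], [0, 0, -0.004], [0, 0, -0.004], [0, 0, -0.004], [0, 0, -0.004], [0, 0, -0.004], [0, 0, -0.004], [0, 0, -0.004], [0, 0, -0.004]], grip=[0, 0, 0, 0, 0, 0, 0, 0, 0, 0])

```text
time_s: 21.9
eef_pos: [0.5222, -0.1689, 0.1721]
eef_rot: [0.471, 0.472, 0.527, 0.528]
wrist_force: [-0.9, -0.1, -0.6]
opening: 0.088
grasp_force: 60.4
```

```bash
python3 - <<'E'
from kin import *
from bd import board
st(); x=board(snap('side'),.168,.19)
r=torack(x); x=x[(r[:,0]>-.01)&(r[:,0]<.07)&(r[:,1]>-.25)&(r[:,1]<-.1)]; r=torack(x)
A=np.c_[r[:,:2]-r[:,:2].mean(0),np.ones(len(x))]; print('plane',np.linalg.lstsq(A,x[:,2],rcond=None)[0]); print(tool()[2]['torque'])
E
```

```text
t 21.9 q [-1.135  0.533  2.337  1.884  1.486 -2.882] p [ 0.5222 -0.1689  0.1721] z [0.994 0.112 0.   ] y [ 0.    -0.002  1.   ] F [-0.9 -0.1 -0.6] op 0.09 60.42946815490723
area 1474 size [0.1298 0.1567] ang 6.57 ctr [ 0.5597 -0.1654] z 0.1776 zspread [0.1723 0.1801] rack corners [[-0.0557, -0.0984], [-0.0554, -0.255], [0.0744, -0.2547], [0.0741, -0.0981]]
plane [ 0.00438687 -0.00774537  0.17748262]
[-0.1037509   0.66392609 -0.00764773]
```

Emit:
play_rows(xyz=[[0, -0.15, 0], [0, -0.3, 0], [0, -0.45, 0], [0, -0.6, 0], [0, -0.75, 0], [0, -0.9, 0], [0, -1.0, 0], [0, -1.0, 0], [0, -1.0, 0], [0, -1.0, 0]], rot=[[0, 0, 0], [0, 0, 0], [0, 0, 0], [0, 0, 0], [0, 0, 0], [0, 0, 0], [0, 0, 0], [0, 0, 0], [0, 0, 0], [0, 0, 0]], grip=[0, 0, 0, 0, 0, 0, 0, 0, 0, 0])

```text
time_s: 23.2
eef_pos: [0.5222, -0.1688, 0.1713]
eef_rot: [0.471, 0.472, 0.527, 0.528]
wrist_force: [-0.2, -0.3, 1.2]
opening: 0.084
grasp_force: 60.5
```

```bash
cat > pl.py <<'E'
from kin import *
from bd import board
st()
for i in range(2):
    x=board(snap('side'),.168,.19)
    r=torack(x); x=x[(r[:,0]>-.01)&(r[:,0]<.07)&(r[:,1]>-.25)&(r[:,1]<-.1)]; r=torack(x)
    A=np.c_[r[:,:2]-[.03,-.176],np.ones(len(x))]; print('plane',np.linalg.lstsq(A,x[:,2],rcond=None)[0])
print(tool()[2]['torque'])
E
python3 pl.py
```

```text
t 23.2 q [-1.135  0.537  2.336  1.884  1.487 -2.885] p [ 0.5222 -0.1688  0.1713] z [0.994 0.112 0.   ] y [-0.    -0.002  1.   ] F [-0.2 -0.3  1.2] op 0.08 60.52197217941284
area 1477 size [0.13   0.1539] ang 6.51 ctr [ 0.5593 -0.1639] z 0.1766 zspread [0.1716 0.1794] rack corners [[-0.056, -0.0982], [-0.0558, -0.2521], [0.0742, -0.2519], [0.074, -0.098]]
plane [ 0.00136259 -0.00772124  0.1766493 ]
area 1475 size [0.1301 0.1531] ang 6.72 ctr [ 0.5596 -0.1638] z 0.1767 zspread [0.1717 0.1793] rack corners [[-0.056, -0.0987], [-0.0552, -0.2518], [0.0749, -0.2511], [0.0741, -0.0981]]
plane [ 0.00464431 -0.00786864  0.17661314]
[-0.08618761  0.24399454  0.0674958 ]
```

Contact is felt: the moment dropped and Fz rose. Releasing slowly.

Emit:
play_rows(xyz=[[0, 0, 0], [0, 0, 0], [0, 0, 0], [0, 0, 0], [0, 0, 0], [0, 0, 0], [0, 0, 0], [0, 0, 0], [0, 0, 0], [0, 0, 0]], rot=[[0, 0, 0], [0, 0, 0], [0, 0, 0], [0, 0, 0], [0, 0, 0], [0, 0, 0], [0, 0, 0], [0, 0, 0], [0, 0, 0], [0, 0, 0]], grip=[0.09, 0.12, 0.16, 0.22, 0.3, 0.45, 0.6, 0.8, 1, 1])

```text
time_s: 24.55
eef_pos: [0.5222, -0.1689, 0.1711]
eef_rot: [0.471, 0.472, 0.527, 0.528]
wrist_force: [-0.4, 0.6, 0.5]
opening: 1.004
grasp_force: 0.0
```

```bash
python3 pl.py
```

```text
t 24.55 q [-1.135  0.537  2.336  1.884  1.486 -2.885] p [ 0.5222 -0.1689  0.1711] z [0.994 0.112 0.   ] y [ 0.    -0.002  1.   ] F [-0.4  0.6  0.5] op 1.0 0.0
area 1525 size [0.1295 0.1514] ang 6.82 ctr [ 0.5594 -0.1629] z 0.1766 zspread [0.1713 0.1794] rack corners [[-0.0559, -0.0988], [-0.0549, -0.2502], [0.0746, -0.2493], [0.0736, -0.0979]]
plane [ 0.00360547 -0.00845057  0.17655666]
area 1520 size [0.1299 0.1537] ang 6.95 ctr [ 0.5592 -0.1637] z 0.1766 zspread [0.1715 0.1793] rack corners [[-0.0566, -0.0986], [-0.0552, -0.2523], [0.0747, -0.2511], [0.0734, -0.0974]]
plane [ 0.00371396 -0.0075066   0.17661348]
[-0.04700808  0.42002048  0.04852845]
```

Lies flat with the overhang. Backing out, then rolling the hand 90° so both fingertips can push the front edge.

Emit:
play_rows(xyz=[[0, 0, -5], [0, 0, -14], [0, 0, -24], [0, 0, -34], [0, 0, -44], [0, 0, -52], [0, 0, -55], [0, 0, -55], [0, 0, -55], [0, 0, -55]], rot=[[0, 0, 0], [0, 0, 0], [0, 0, 0], [0, 0, 0], [0, 0, 0], [0, 0, 0], [0, 0, 0], [0, 0, 0], [0, 0, 0.08], [0, 0, 0.2]], grip=[1, 1, 1, 1, 1, 1, 1, 1, 1, 1])

```text
time_s: 25.9
eef_pos: [0.4677, -0.1749, 0.1712]
eef_rot: [0.415, 0.523, 0.476, 0.573]
wrist_force: [0.9, 0.6, 0.1]
opening: 1.001
grasp_force: 0.0
```

Emit:
play_rows(xyz=[[0, 2, 0], [0, 4, 0], [0, 6, 0], [0, 8, 0], [0, 10, 0], [0, 10, 0], [0, 10, 0], [0, 10, 0], [0, 10, 0], [0, 10, 0]], rot=[[0, 0, 0.15], [0, 0, 0.31], [0, 0, 0.47], [0, 0, 0.63], [0, 0, 0.79], [0, 0, 0.95], [0, 0, 1.11], [0, 0, 1.25], [0, 0, 1.37], [0, 0, 1.37]], grip=[1, 1, 1, 1, 1, 1, 1, 1, 1, 1])

```text
time_s: 27.15
eef_pos: [0.468, -0.1768, 0.181]
eef_rot: [-0.04, 0.706, 0.04, 0.706]
wrist_force: [0.4, -0.5, 0.3]
opening: 0.999
grasp_force: 0.0
```

```bash
python3 pl.py; python3 - <<'E'
from kin import *
d=np.load('side0.npz'); P=d['P']; hsv=cv2.cvtColor(d['col'],cv2.COLOR_RGB2HSV)
w=(hsv[...,1]<40)&(hsv[...,2]>150)&(abs(P[...,2]-.1685)<.005)
q=P[w]; pts=[]
for y in np.arange(-.42,.32,.01):
    s=q[(abs(q[:,1]-y)<.005)&(q[:,0]<.75)&(q[:,0]>.45)]
    pts.append((y,np.percentile(s[:,0],2)))
pts=np.array(pts); k=np.polyfit(pts[:,0],pts[:,1],1); r=pts[:,1]-np.polyval(k,pts[:,0]); g=abs(r)<.004; k=np.polyfit(pts[g,0],pts[g,1],1); print(k,np.arctan(-k[0]),r[g].std())
M=horiz(YR,1); M=M@R.from_euler('z',np.pi/2).as_matrix()
go(rack(-.083,-.1755,.0125),M)
E
```

```text
t 27.15 q [-1.342  0.485  2.417  1.684  1.543 -1.333] p [ 0.468  -0.1768  0.181 ] z [0.994 0.112 0.   ] y [ 0.112 -0.994  0.   ] F [ 0.4 -0.5  0.3] op 1.0 0.0
area 1594 size [0.1301 0.1541] ang 6.95 ctr [ 0.5592 -0.1645] z 0.1766 zspread [0.1716 0.1793] rack corners [[-0.0568, -0.0992], [-0.0554, -0.2533], [0.0747, -0.2521], [0.0734, -0.098]]
plane [ 0.00200095 -0.00792985  0.17659103]
area 1589 size [0.1296 0.1538] ang 6.59 ctr [ 0.5595 -0.1641] z 0.1766 zspread [0.1714 0.1792] rack corners [[-0.0557, -0.0985], [-0.0553, -0.2523], [0.0744, -0.2519], [0.0739, -0.0981]]
plane [ 1.54489553e-04 -8.25621434e-03  1.76552460e-01]
[-0.07048899  0.47229458 -0.0276156 ]
[-0.10945     0.53211759] 0.10901606942798418 0.0018322040850310135
xyz mm [ 0.  -2.1  0.1] rot [-0.0001 -0.0001  0.0016]
```

Emit:
play_rows(xyz=[[0, -2, 5], [0, -2, 10], [0, -2, 15], [0, -2, 20], [0, -2, 25], [0, -2, 30], [0, -2, 35], [0, -2, 40], [0, -2, 45], [0, -2, 50]], rot=[[0, 0, 0], [0, 0, 0], [0, 0, 0], [0, 0, 0], [0, 0, 0], [0, 0, 0], [0, 0, 0], [0, 0, 0], [0, 0, 0], [0, 0, 0]], grip=[1, 1, 1, 1, 1, 1, 1, 1, 1, 1])

```text
time_s: 28.5
eef_pos: [0.5176, -0.1694, 0.1809]
eef_rot: [-0.04, 0.706, 0.039, 0.706]
wrist_force: [-1.3, 0.6, -1.2]
opening: 0.998
grasp_force: 0.4
```

```bash
python3 pl.py; python3 - <<'E'
from kin import *
c=snap('side'); save(c,'side4.png',(200,100,400,260),3.8)
E
```

```text
t 28.5 q [-1.151  0.498  2.353  1.867  1.484 -1.292] p [ 0.5176 -0.1694  0.1809] z [0.994 0.112 0.   ] y [ 0.112 -0.994 -0.001] F [-1.3  0.6 -1.2] op 1.0 0.3575602866112604
area 1572 size [0.1281 0.1553] ang 6.46 ctr [ 0.5861 -0.1613] z 0.1766 zspread [0.1717 0.1792] rack corners [[-0.028, -0.0978], [-0.0279, -0.2532], [0.1002, -0.2531], [0.1001, -0.0978]]
plane [ 0.00219202 -0.00839203  0.17655491]
area 1578 size [0.1313 0.1535] ang 6.42 ctr [ 0.5871 -0.1595] z 0.1766 zspread [0.1712 0.1793] rack corners [[-0.0283, -0.0971], [-0.0284, -0.2505], [0.1029, -0.2506], [0.1029, -0.0971]]
plane [ 0.00354202 -0.00755122  0.17656693]
[-0.04279127  0.45519151  0.01194739]
```

View pics/side4.png

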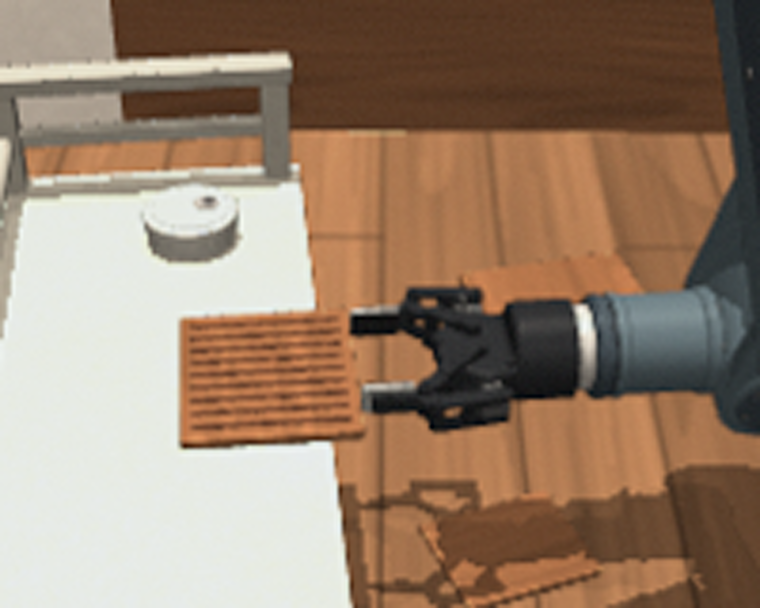

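Both fingertips push the front edge, at crop (360,320) and (372,400), and the board slides in squarely. Pushing 44 mm more.

Emit:
play_rows(xyz=[[0, 0, 5], [0, 0, 10], [0, 0, 15], [0, 0, 20], [0, 0, 25], [0, 0, 30], [0, 0, 35], [0, 0, 39], [0, 0, 42], [0, 0, 44]], rot=[[0, 0, 0], [0, 0, 0], [0, 0, 0], [0, 0, 0], [0, 0, 0], [0, 0, 0], [0, 0, 0], [0, 0, 0], [0, 0, 0], [0, 0, 0]], grip=[1, 1, 1, 1, 1, 1, 1, 1, 1, 1])

```text
time_s: 29.9
eef_pos: [0.5612, -0.1644, 0.181]
eef_rot: [-0.04, 0.706, 0.039, 0.706]
wrist_force: [0.4, -0.1, -0.1]
opening: 1.003
grasp_force: 0.3
```

Emit:
play_rows(xyz=[[0, 0, -4], [0, 0, -10], [0, 0, -18], [0, 0, -28], [0, 0, -40], [0, 0, -55], [0, 0, -65], [0, 0, -75], [0, 0, -80], [0, 0, -80]], rot=[[0, 0, 0], [0, 0, 0], [0, 0, 0], [0, 0, 0], [0, 0, 0], [0, 0, 0], [0, 0, 0], [0, 0, 0], [0, 0, 0], [0, 0, 0]], grip=[1, 1, 1, 1, 1, 1, 1, 1, 1, 1])

```text
time_s: 31.15
eef_pos: [0.4812, -0.1739, 0.1809]
eef_rot: [-0.04, 0.706, 0.039, 0.706]
wrist_force: [0.2, -0.3, 1.0]
opening: 0.996
grasp_force: 0.0
```

```bash
python3 pl.py; python3 - <<'E'
from kin import *
c=snap('side'); save(c,'side5.png',(180,100,420,400),2)
P=cloud(c); r=torack(P);hsv=cv2.cvtColor(c['color'],cv2.COLOR_RGB2HSV)
w=(hsv[...,1]<40)&(hsv[...,2]>150)&(abs(r[...,2])<.004)&(abs(r[...,0])<.02); q=r[w]
print('edge x near board',[(y,round(float(np.percentile(q[abs(q[:,1]-y)<.012][:,0],3)),4)) for y in (-.24,-.2,-.175,-.15,-.11)])
E
```

```text
t 31.15 q [-1.287  0.488  2.403  1.739  1.528 -1.322] p [ 0.4812 -0.1739  0.1809] z [0.994 0.111 0.   ] y [ 0.111 -0.994 -0.001] F [ 0.2 -0.3  1. ] op 1.0 0.0
area 1557 size [0.1278 0.1494] ang 6.52 ctr [ 0.6313 -0.1545] z 0.1767 zspread [0.171  0.1792] rack corners [[0.0177, -0.0991], [0.0179, -0.2486], [0.1457, -0.2484], [0.1455, -0.099]]
plane [ 0.00404356 -0.00811518  0.17656266]
area 1560 size [0.1277 0.1514] ang 6.62 ctr [ 0.6314 -0.1554] z 0.1767 zspread [0.1712 0.1794] rack corners [[0.0176, -0.0992], [0.0181, -0.2506], [0.1458, -0.2502], [0.1453, -0.0988]]
plane [ 0.00735059 -0.00765943  0.17653803]
[-0.07376487  0.49262416 -0.04877074]
edge x near board [(-0.24, -0.0031), (-0.2, -0.003), (-0.175, -0.0017), (-0.15, -0.0026), (-0.11, -0.0024)]
```

View pics/side5.png

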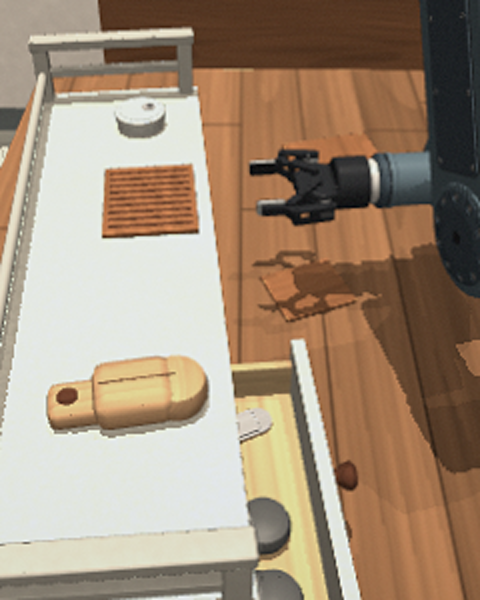

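The final view shows the board grooved side up at (151,200). It is square, about 18 mm inside the edge and lying flat, with the hand clear and the tin, tree and drawer untouched.

```bash
python3 -c "
from bench import ctrl; print(ctrl.hand_in())"
```

```text
the job is handed in; nothing more can be done
None
```

The job is handed in at about 31 s on the robot's clock: the cedar board lies flat, grooved side up, square to within about half a degree and 18 mm inside the front edge, and the tin, shoe tree and drawer look untouched.

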